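# Find the jar with the check weight and stand it on the balance

## Task

Three brown jars with pink caps look the same, but one of them holds the brass check weight and is clearly heavier. Find the heavy one by lifting, and set it down gently, upright, near the middle of the balance's round steel pan. The two light jars must stay, or be put back, upright where they stood.

Things in the scene. Friction and masses are not known exactly. Their poses are not given: they have to be found in the camera images.
- jar_a: closed opaque brown jar, pink cap, white paper band, upright on the table: 48 mm in diameter up to 56 mm height, cap 42 mm wide, 80 mm tall in all. Origin: centre of its underside; z up its axis. The three jars look the same; one, drawn anew each time, holds a brass weight and weighs 0.40 to 0.56 kg in all, the other two hold plastic blanks and weigh 0.10 to 0.14 kg.
- jar_b: closed opaque brown jar, pink cap, white paper band, upright on the table: 48 mm in diameter up to 56 mm height, cap 42 mm wide, 80 mm tall in all. Origin: centre of its underside; z up its axis. The three jars look the same; one, drawn anew each time, holds a brass weight and weighs 0.40 to 0.56 kg in all, the other two hold plastic blanks and weigh 0.10 to 0.14 kg.
- jar_c: closed opaque brown jar, pink cap, white paper band, upright on the table: 48 mm in diameter up to 56 mm height, cap 42 mm wide, 80 mm tall in all. Origin: centre of its underside; z up its axis. The three jars look the same; one, drawn anew each time, holds a brass weight and weighs 0.40 to 0.56 kg in all, the other two hold plastic blanks and weigh 0.10 to 0.14 kg.
- balance: white laboratory balance with a round steel pan on top: pan 130 mm in diameter, flat, rigid, no rim, its upper face 68 mm above the table. Origin: on the table under the middle of the pan. It is fixed; housing 190 mm wide, 58 mm high at most, reaching 155 mm from the pan's middle towards the robot and 95 mm away from it. Axes: x away from the display end, z up.

How it is judged:
At the end, for the whole second after the job is handed in: The heavy jar stands upright (within 8 degrees) and at rest on the pan, its axis within 45 mm of the pan's middle, with its weight on the balance; the two light jars stand upright and at rest, each within 40 mm of where it stood at the start (((contact force between jar_a and balance above 2.7 N and horizontal distance between jar_a and balance below 0.045 m and z of jar_a in the frame of balance between 0.062 and 0.076 m and distance of each of jar_b, jar_c from where it was at the start of the episode below 0.04 m) or (contact force between jar_b and balance above 2.7 N and horizontal distance between jar_b and balance below 0.045 m and z of jar_b in the frame of balance between 0.062 and 0.076 m and distance of each of jar_a, jar_c from where it was at the start of the episode below 0.04 m) or (contact force between jar_c and balance above 2.7 N and horizontal distance between jar_c and balance below 0.045 m and z of jar_c in the frame of balance between 0.062 and 0.076 m and distance of each of jar_a, jar_b from where it was at the start of the episode below 0.04 m)) and angle between each of jar_a, jar_b, jar_c's own z axis and vertical below 0.15 rad and linear speed of each of jar_a, jar_b, jar_c below 0.02 m/s); the robot touches nothing.
It fails at once if a jar is let fall (moving faster than 0.5 m/s out of the fingers' hold) ((contact force between the fingers and jar_a below 0.05 N and linear speed of jar_a above 0.5 m/s) or (contact force between the fingers and jar_b below 0.05 N and linear speed of jar_b above 0.5 m/s) or (contact force between the fingers and jar_c below 0.05 N and linear speed of jar_c above 0.5 m/s)).
It fails at once if a jar is pressed or banged on the balance with more than 80 N (contact force between any of jar_a, jar_b, jar_c and balance above 80 N).
It also fails if it takes over 64 s, if anything falls off the work surface, if the arm or the gripper's body presses on something with over 40 N, if the wrist force passes 120 N, or if a joint passes its speed limit or range.

## Robot

A 6-joint arm with a two-finger parallel gripper is mounted at the origin on the work surface. World frame = base frame: x ahead of the robot, y to its left, z up, the work surface at z = 0. Lengths are in m, angles in rad, forces in N, time in s.
With the tool pointing down it reaches from about 0.375 to 0.75 m from the base axis. Payload 9 kg.
Tool frame: the origin (TCP) lies midway between the tips of the shut fingers; the grasp point (between the pads) lies 19 mm behind it (arm.grip_depth is the z of the grasp point in the tool frame, in m); z points along the fingers, x is the direction in which the jaws open and shut, and the axes are right-handed (so a half turn about z gives the same grasp; the last joint's range is limited). The gripper opens to 85 mm and grips with 20 to 120 N. Pads are 22 mm wide; open, the fingers measure 114 mm over their backs; the gripper's body (76 mm by 85 mm) begins 54 mm behind the grasp point. The pads swing forward as they close: fully open they stand 13 mm farther back than shut.
Start: joints at [-1.35, 0.104, 0.097, 1.564, 0, 1.353], TCP at [0.255, -0.543, 0.231] pointing down, gripper open.
Joint ranges: [-2.99, 2.99], [-0.84, 1.86], [-1.1, 1.16], [-1.84, 2.11], [-1.51, 1.56], [-3.14, 3.14]. Speed limits (rad/s): [2.22, 2.22, 2.57, 3.14, 3.14, 3.14].

## Interface

Orientations are given as [roll, pitch, yaw] about the fixed x, y, z axes, in that order (R = Rz(yaw) Ry(pitch) Rx(roll)).
In Python, from cell import arm, get_state, optics, ticket, spotter gives the robot as it stands. Calls block until the motion is done:
- arm.reach(position, orientation): joint-space move of the TCP to a pose.
- arm.movel(position, ori=None, vel=0.15, until_force=None): straight line of the TCP; ori=None keeps the orientation; vel is the mean speed in m/s. With until_force (N) it stops when the force on the tool has changed by that much, and returns True; else False.
- arm.move_j(angles): joint-space move.
- arm.command_gripper(opening, grasp_force=None): finger opening in m; grasp_force is the grip in N (None keeps the last); returns when the fingers have stopped.
- arm.sleep(seconds).
- arm.ik(position, orientation): joint angles nearest the present ones, or None.
- get_state(): the state.
- optics.grab_frame(name): name is "side" or "top" or "wrist"; returns a dict with "pixels" (400x640x3 uint8, red, green, blue), "fx", "fy", "cx", "cy" (pixels), "rvec" (rotation vector, rad) and "tvec" (3), from world to camera coordinates, as OpenCV has them. Camera axes: x right, y down, z forward; pixel columns grow to the right and rows downward; lengths in m; the calibration is good to about 2 mm. A picture is of the moment at which its call begins. There is no depth.
A pose or a line that the arm cannot do raises arm.PlanningError and nothing moves.
- ticket.close_job(): hands the job in, once; it reports no verdict.
Trained networks look in a picture, given as the dict that the camera call returned (one of the last four; its "shot" number tells which), for a name from the list of things; names that differ only in an ending like _2 or _b are one class to them, and where a whole thing is asked for, a point or a joint stands for the part that bears it (a point fixed in the world has none). Each returns a list of dicts, best first, with "score" (0 to 1); they miss things now and then, are a little off and sometimes report something else, mostly with a low value. They report only what shows in the picture. A call takes as long as a camera call.
- spotter.boxes_of(picture, label): "at" ([row, column] in pixels, amid what is visible of it).
- spotter.landmark_of(picture, label): "at" ([row, column] in pixels: a listed point, or the origin of a listed thing).
The state is a dict: "t": time; "qpos": joint angles; "joint_velocities": joint speeds; "joint_torque": joint torques, N m; "ee_pos": TCP position; "tool_rot": TCP orientation; "wrist_force": force on the tool from outside, world axes, zero at the start; "wrist_torque": the same for the moment, N m; "gripper_width": finger opening in m.
Only numpy, scipy, OpenCV 4.12 (cv2) and the standard library are available. Lean on these libraries where they do the work, as an engineer would, in place of code of your own. Each camera call takes 0.05 s, during which the arm holds its last target. There are 200 camera calls.

## Working session

There is one attempt and no reset: what is moved stays moved. The work goes in short steps, each a Python script; the robot and the scene stay as the last script left them, time stands still between calls to the robot, and variables do not carry over. Pictures are saved under pics/ and viewed, about 8 in all and at most 12, crops included, and the job is handed in when it is done.

```bash
mkdir -p pics; cat > h.py <<'E'
import numpy as np, cv2
from cell import arm, get_state, optics, ticket, spotter
def ray(f,at,z):
    R=cv2.Rodrigues(np.array(f["rvec"],float))[0]; t=np.array(f["tvec"],float).ravel()
    d=R.T@np.array([(at[1]-f["cx"])/f["fx"],(at[0]-f["cy"])/f["fy"],1]); c=-R.T@t
    return (c+d*(z-c[2])/d[2]).round(4)
def save(f,n): cv2.imwrite(f"pics/{n}.png",f["pixels"][:,:,::-1])
E
python3 - <<'E'
from h import *
import json
for n in("top","side"):
    f=optics.grab_frame(n); save(f,n+"0")
    R=cv2.Rodrigues(np.array(f["rvec"],float))[0]; print(n,"cam",-R.T@np.array(f["tvec"]).ravel())
    for l,z in(("jar_a",0),("balance",0)):
        for r in spotter.landmark_of(f,l)[:5]: print(n,"lm",l,round(r["score"],2),np.round(r["at"]),ray(f,r["at"],z))
        for r in spotter.boxes_of(f,l)[:5]: print(n,"box",l,round(r["score"],2),np.round(r["at"]),ray(f,r["at"],.04))
print(get_state())
E
```

```text
top cam [0.4716362  0.00826543 1.00108449]
top lm jar_a 0.71 [222. 252.] [0.4818 0.1499 0.    ]
top lm jar_a 0.67 [172. 349.] [ 0.5849 -0.0446  0.    ]
top lm jar_a 0.63 [228. 187.] [0.4707 0.2813 0.    ]
top box jar_a 0.86 [221. 252.] [0.4835 0.1442 0.04  ]
top box jar_a 0.79 [226. 180.] [0.4748 0.2842 0.04  ]
top box jar_a 0.79 [168. 354.] [ 0.5868 -0.0532  0.04  ]
top lm balance 0.72 [172. 464.] [ 0.5855 -0.2781  0.    ]
top box balance 0.73 [184. 470.] [ 0.5568 -0.2767  0.04  ]
side cam [0.3757478  0.6096208  0.70122365]
side lm jar_a 0.94 [322. 308.] [0.472 0.295 0.   ]
side lm jar_a 0.87 [259. 322.] [0.4787 0.1425 0.    ]
side lm jar_a 0.75 [197. 306.] [ 0.568  -0.0386  0.    ]
side box jar_a 0.97 [185. 304.] [ 0.5744 -0.0413  0.04  ]
side box jar_a 0.79 [252. 321.] [0.4804 0.1511 0.04  ]
side box jar_a 0.69 [309. 311.] [0.4678 0.2863 0.04  ]
side lm balance 0.97 [141. 318.] [ 0.5949 -0.2793  0.    ]
side box balance 0.9 [135. 328.] [ 0.5606 -0.262   0.04  ]
{'t': 0.5, 'qpos': array([-1.34968230e+00,  1.04086117e-01,  9.72539498e-02,  1.56390578e+00,
       -1.34903159e-05,  1.35308524e+00]), 'joint_velocities': array([ 5.03257115e-04, -2.43472859e-03, -3.78881447e-05,  1.29970564e-03,
       -1.20490749e-03, -1.11357836e-03]), 'joint_torque': array([-3.38114776e-03, -5.56277704e+01,  5.03385973e+01,  1.63305689e-03,
       -3.93970977e-04,  4.47553887e-06]), 'ee_pos': array([ 0.25492679, -0.5431615 ,  0.23131345]), 'tool_rot': array([ 3.14156687e+00, -5.40851670e-05, -1.13197122e+00]), 'wrist_force': array([0.06801244, 0.90080242, 0.52402963]), 'wrist_torque': array([ 0.02067967, -0.0078927 ,  0.01102805]), 'gripper_width': 0.0853917431981235}
```

View pics/top0.png

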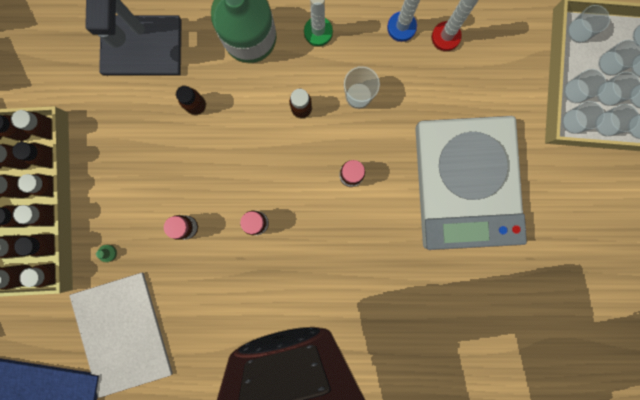

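View pics/side0.png

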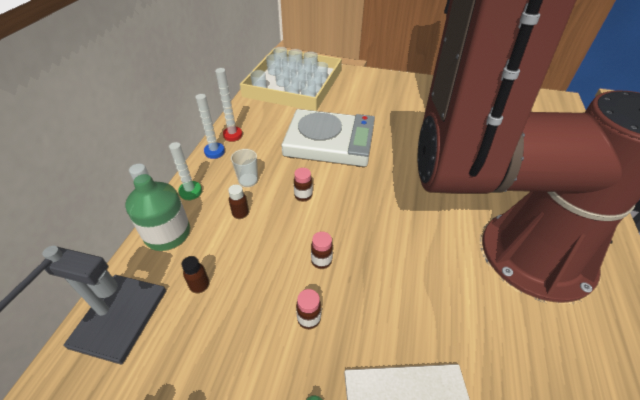

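The top view shows pink caps near (row, column) (172,352), (222,252) and (227,178), and the pan near (165,474). The side view shows the same three jars. I'll refine these positions by colour, then fetch the jars.

```bash
python3 - <<'E'
from h import *
P=[]
for n in("top","side"):
    f=optics.grab_frame(n); p=f["pixels"].astype(int)
    m=((p[...,0]-p[...,1]>60)&(p[...,2]-p[...,1]>5)&(p[...,0]>150)).astype(np.uint8)
    k,_,s,c=cv2.connectedComponentsWithStats(m)
    for i in range(1,k):
        if s[i,4]>60: print(n,s[i],ray(f,c[i][::-1],.074 if n=="top" else .07))
    if n=="top":
        g=(abs(p[...,0]-p[...,1])<12)&(p.sum(2)>300)&(p.sum(2)<480); g[:120]=0;g[212:]=0;g[:,:425]=0;g[:,520:]=0
        k,_,s,c=cv2.connectedComponentsWithStats(g.astype(np.uint8)); i=1+s[1:,4].argmax(); print("pan",s[i],c[i],ray(f,c[i][::-1],.068))
        for x in(428,522): print(p[165,x], end=' ')
        print([p[165,x].tolist() for x in (474,430)])
for P in((.476,.287,.018),(.482,.148,.018),(.58,-.045,.018),(.59,-.28,.09)):
    for y in(0,np.pi): print(P,y,arm.ik(list(P),[np.pi,0,y]))
E
```

```text
top [342 161  22  21 363] [ 0.5776 -0.0479  0.074 ]
top [241 212  21  22 358] [0.4814 0.1412 0.074 ]
top [165 217  21  21 348] [0.4725 0.2838 0.074 ]
pan [ 439  131   71   69 3869] [473.71310416 165.37529077] [ 0.5894 -0.2766  0.068 ]
[191 197 182] [113  94  63] [[135, 141, 141], [192, 197, 183]]
side [295 168  15  15 182] [ 0.5781 -0.0448  0.07  ]
side [313 232  18  19 278] [0.4816 0.1444 0.07  ]
side [298 290  21  23 391] [0.4727 0.2865 0.07  ]
(0.476, 0.287, 0.018) 0 [ 0.30724761  0.04739157 -0.35368135  1.16972341  0.          1.87804394]
(0.476, 0.287, 0.018) 3.141592653589793 [ 0.30724761  0.04739157 -0.35368135  1.16972341  0.         -1.26354871]
(0.482, 0.148, 0.018) 0 [ 0.03796217 -0.11249936 -0.51023317  1.17306252  0.          1.60875849]
(0.482, 0.148, 0.018) 3.141592653589793 [ 0.03796217 -0.11249936 -0.51023317  1.17306252  0.         -1.53283416]
(0.58, -0.045, 0.018) 0 [-0.30209503  0.12448127 -0.2723434   1.17397166  0.          1.2687013 ]
(0.58, -0.045, 0.018) 3.141592653589793 [-0.30209503  0.12448127 -0.2723434   1.17397166  0.         -1.87289135]
(0.59, -0.28, 0.09) 0 [-0.64287615  0.28492054  0.04280672  1.32868251  0.          0.92792018]
(0.59, -0.28, 0.09) 3.141592653589793 [-0.64287615  0.28492054  0.04280672  1.32868251  0.         -2.21367248]
```

```bash
cat >> h.py <<'E'
DOWN=[np.pi,0,0]
def fz(): 
    arm.sleep(.3); return get_state()["wrist_force"][2]
def weigh(x,y):
    "Grasp at (x,y), lift 40 mm, return the load in N; the jar stays in the hand"
    arm.reach([x,y,.15],DOWN); f0=fz()
    arm.movel([x,y,.019],vel=.12); arm.command_gripper(.03,50)
    print("width",get_state()["gripper_width"])
    arm.movel([x,y,.059],vel=.06); w=f0-fz(); print("load",w,"width",get_state()["gripper_width"],"t",get_state()["t"]); return w
def putback(x,y):
    arm.movel([x,y,.020],vel=.05); arm.sleep(.2); arm.command_gripper(.085); arm.movel([x,y,.15],vel=.15)
E
python3 - <<'E'
from h import *
w=weigh(.578,-.046)
save(optics.grab_frame("side"),"side1")
print(get_state())
E
```

```text
width 0.04672027120829804
load 2.3635601650881295 width 0.04661575503883008 t 5.8417
{'t': 5.8917, 'qpos': array([-3.04822007e-01,  8.52012175e-02, -2.37470927e-01,  1.24850787e+00,
        2.75114341e-05,  1.26594883e+00]), 'joint_velocities': array([ 0.00017051, -0.00153717,  0.00016615,  0.00075512,  0.00109765,
       -0.00017114]), 'joint_torque': array([-4.15662125e-04, -5.40075231e+01,  4.96288347e+01,  7.32868823e-03,
       -9.57288976e-04,  2.28580325e-05]), 'ee_pos': array([ 0.57785505, -0.04593716,  0.05876959]), 'tool_rot': array([-3.14145125e+00,  3.57737559e-04,  2.55067853e-05]), 'wrist_force': array([ 0.41521353,  0.01750782, -1.03094977]), 'wrist_torque': array([ 0.01260482, -0.02915918,  0.00087573]), 'gripper_width': 0.04653936547610473}
```

View pics/side1.png

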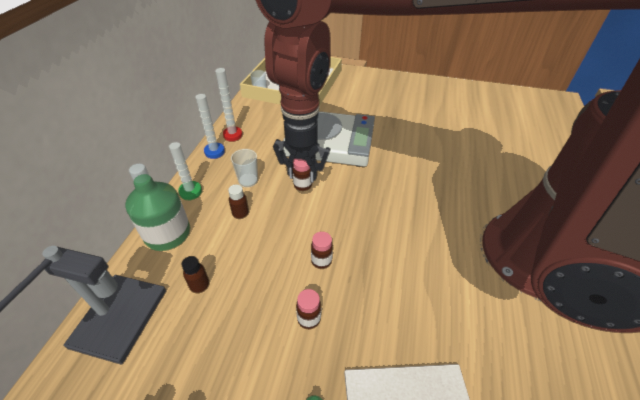

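The jar is in the fingers at about (row 172, col 302), lifted. The wrist force reads noisy, so I'll average it: this jar looks light. I'll put it back and weigh the next.

```bash
cat >> h.py <<'E'
def fz():
    arm.sleep(.2); v=[]
    for _ in range(20): arm.sleep(.02); v.append(get_state()["wrist_force"][2])
    print("  std",np.std(v)); return np.mean(v)
E
python3 - <<'E'
from h import *
a=fz(); print("held1",a)
putback(.578,-.046); print("jar1 load", fz()-a)
weigh(.4815,.143)
E
```

```text
std 0.5239285416772901
held1 -1.1813578644589189
  std 0.440236701514631
jar1 load 1.2199219909141539
  std 0.34963628935177177
width 0.047389650441379605
  std 0.5250721924705891
load 4.4607363108104305 width 0.047582142821763616 t 14.0
```

Jar 1 loads 1.2 N, so it is light. Jar 2 loads 4.46 N, about 0.455 kg, and is clearly the heavy one. I'll carry it to the pan.

```bash
python3 - <<'E'
from h import *
x,y=.590,-.277
arm.movel([.4815,.143,.2],vel=.12); print("load chk",fz()); arm.movel([x,y,.2],vel=.15)
arm.movel([x,y,.1],vel=.1); f0=fz(); print(get_state()["gripper_width"])
save(optics.grab_frame("side"),"side2")
print(arm.movel([x,y,.086],vel=.015,until_force=6), get_state()["ee_pos"], "df",fz()-f0, get_state()["t"])
E
```

```text
std 0.5610058154076943
load chk -4.548387916700415
  std 0.5369145127053779
0.04763930849162746
  std 0.4405239809228072
True [ 0.58985775 -0.27690358  0.08780604] df 11.07565589620558 21.925
```

```bash
python3 -c "
import cv2;i=cv2.imread('pics/side2.png')[60:220,200:420];cv2.imwrite('pics/side2c.png',cv2.resize(i,None,fx=3,fy=3))"
```

```text
(no output)
```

View pics/side2c.png

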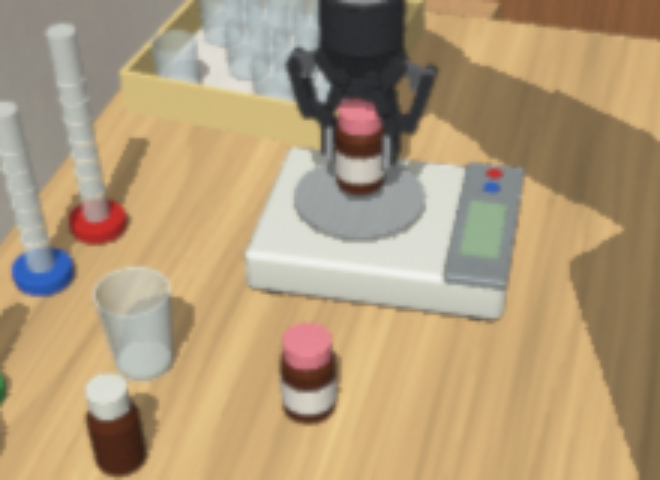

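The crop shows the jar held upright over the pan's middle (crop column 360, pan centre about 360,195), with jar 1 standing where it was. Contact then came at TCP z 0.0878, as expected. I'll release and retreat.

```bash
python3 - <<'E'
from h import *
arm.command_gripper(.085); arm.movel([.590,-.277,.2],vel=.1); print("empty",fz())
arm.reach([.45,-.05,.3],DOWN); 
f=optics.grab_frame("side"); save(f,"side3")
p=f["pixels"].astype(int); m=((p[...,0]-p[...,1]>60)&(p[...,2]-p[...,1]>5)&(p[...,0]>150)).astype(np.uint8)
k,_,s,c=cv2.connectedComponentsWithStats(m)
for i in range(1,k):
    if s[i,4]>60: print(s[i],ray(f,c[i][::-1],.07),"if on pan",ray(f,c[i][::-1],.138))
print(get_state()["t"])
E
```

```text
std 0.4502313112526502
empty -0.03597947985724119
[314  97  13  12 131] [ 0.6167 -0.3818  0.07  ] if on pan [ 0.5908 -0.275   0.138 ]
[295 168  15  15 177] [ 0.5793 -0.0444  0.07  ] if on pan [0.5574 0.026  0.138 ]
[298 290  21  23 385] [0.4728 0.2864 0.07  ] if on pan [0.4623 0.3212 0.138 ]
25.3583
```

View pics/side3.png

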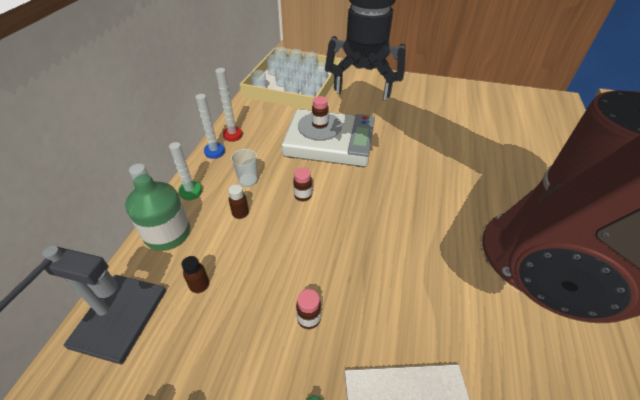

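The heavy jar stands upright at the pan's middle (row 113, col 320). The other two jars are upright at their spots (184,302) and (308,308), and the gripper is clear.

```bash
python3 -c "
from h import *
arm.sleep(.5); print(ticket.close_job(), get_state()['t'])"
```

```text
the job is handed in; nothing more can be done
the job is handed in; nothing more can be done
```

The heavy jar is standing upright on the balance pan, and I handed the job in at about 26 s of the 64 s allowed. No verdict was reported.

- **Finding it:** the jar nearest the balance loaded the wrist with 1.2 N, so I put it back as a light one. The middle jar loaded it with 4.5 N (about 0.46 kg), inside the heavy range, so I did not lift or touch the third. The first reading on the nearest jar, from single noisy samples, gave 2.4 N. I replaced it with the averaged 1.2 N.
- **Placing it:** I lowered the jar at 15 mm/s until contact. The wrist force then settled 11 N above its value before lowering. The jar itself weighs only 4.5 N, so the arm was pressing down by roughly 6.6 N, well below the 80 N limit.
- **Last camera check:**
  - The heavy jar's cap was within about 3 mm of the estimated pan middle.
  - The nearest jar was within about 1–2 mm of where it started, and the third had not moved.
  - All three stood upright, and the gripper was empty and clear.

No check failed.

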